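Couple the filter canister to the sample tank

TASK

Connect the filter canister to the sample tank: push its coupling fully home onto the tank's grooved brass adaptor, then fold the two cam arms back flat against the coupling's sides, one after the other. Leave the bottles, glassware and other loose things around it where they are.

Things in the scene. Friction and masses are not known exactly. Their poses are not given: they have to be found in the camera images.
- rig: The fixed rig: base plate 420 x 130 x 12 mm with rails, dark valve block, brass grooved adaptor, steel tank. Origin on the bench right below the middle of the adaptor's groove. x axis along the coupling's slide towards the tank, y towards the robot's side (turned at most 30 degrees), z up. Base plate from x -270 to +150 mm. Adaptor and coupling share an axis along x, 65 mm above the bench.
- tank (a point): Centre of the foot of the round steel tank (fixed), 180 mm across, 215 mm tall with its cap, 250 mm along the rig's x. Between it and the adaptor the valve block spans rig x +55 to +125 mm, y -38 to +38 mm; it is 110 mm tall, 125 mm with its small red handle.
- coupling (a joint): Slide of the coupling carriage along the rig's +x, in m: 0 = pulled fully back, 0.080 = fully home on the adaptor (hard stop). Starts at 0 to 0.03. About 5 N of friction; stays where left. It carries the blue filter canister (62 mm across), the aluminium coupling cup (68 mm across, top 99 mm above the bench) and both cam arms.
- push_face (a point): On the back face (away from the tank) of the upright yellow push plate at the carriage's tail, on the centre line, 105 mm above the bench. The plate is 80 mm wide, 8 mm thick, its top edge 126 mm above the bench: the tallest thing on the carriage. The face lies 144 mm behind the cam arms' pivots. Axes as the rig's.
- adaptor (a point): Centre of the front face of the brass adaptor's lip (52 mm across, fixed), axis 65 mm above the bench.
- coupling_mouth (a point): Centre of the coupling's open mouth; it ends 36 mm beyond the adaptor's lip when home.
- cam_near (a joint): Angle of the cam arm on the robot's side (rig's +y), in rad: 0 = straight out, square to the slide; 1.52 = folded back flat along the coupling's side (its stop), pointing away from the tank. Turns level about an upright pin; starts at 0 to 0.35; stays where left (1 to 2 N at its end moves it). Folded too early, its cam strikes the adaptor's lip and drives the coupling back; once home it enters the groove freely.
- cam_far (a joint): The same for the cam arm on the far side (rig's -y side): 0 = straight out, 1.52 = folded back flat.
- cam_near_pivot (a point): Hinge pin of the near arm, 36 mm off the coupling's axis, 65 mm above the bench. Moves with the carriage.
- cam_near_tip (a point): Outer end of the near arm, 87 mm from its pivot, 65 mm above the bench. The arm is a straight brass bar 10 mm thick (level) and 22 mm tall; its last 22 mm is a red grip 12 mm thick and 32 mm tall (49 to 81 mm above the bench).
- cam_far_pivot (a point): Hinge pin of the far arm, as for the near arm.
- cam_far_tip (a point): Outer end of the far arm, as for the near arm.
- beaker_mid (a point): Bystander: glass beaker, 60 mm across, 75 mm tall; point at its centre.
- amber_bottle_mid (a point): Bystander: amber glass bottle, 52 mm across, 100 mm tall; centre.
- white_bottle_mid (a point): Bystander: white plastic bottle with blue cap, 50 mm across, 105 mm tall; centre.
- clear_bottle_mid (a point): Bystander: clear glass bottle with red cap, 70 mm across, 160 mm tall; centre.
- petri_dish_mid (a point): Bystander: flat clear dish, 90 mm across, 16 mm tall; centre.
- spare_gasket_mid (a point): Bystander: black rubber ring, 54 mm across, 7 mm thick, flat on the bench; centre.
- spatula_grip (a point): Bystander: spatula 190 mm long lying on the bench; point on its handle.

How it is judged:
On the way, in this order (a step that is already met when the one before it is completed fails the run):
1. the coupling is pushed fully home (within 3.5 mm) with both cam arms still standing out (value of joint coupling above 0.0765 m and value of joint each of cam_near, cam_far below 0.7 rad), for 0.2 s.
2. one cam arm is folded flat (within 0.14 rad of its stop) while the other still stands out and the coupling stays home (value of joint coupling above 0.0765 m and ((value of joint cam_near above 1.38 rad and value of joint cam_far below 0.9 rad) or (value of joint cam_far above 1.38 rad and value of joint cam_near below 0.9 rad))), for 0.2 s.
At the end, for the whole second after the job is handed in: The coupling is home on the adaptor (slide within 3.5 mm of its stop), both cam arms are folded flat (each within 0.14 rad of its stop, so above 1.38 rad) and at rest (value of joint coupling above 0.0765 m and value of joint each of cam_near, cam_far above 1.38 rad and velocity of joint cam_near between -0.1 and 0.1 rad/s and velocity of joint cam_far between -0.1 and 0.1 rad/s); the robot touches nothing.
It fails at once if a loose bystander is shifted or knocked over (moved more than 25 mm) (distance of any of beaker_mid, amber_bottle_mid, white_bottle_mid, clear_bottle_mid, petri_dish_mid, spare_gasket_mid, spatula_grip from where it was at the start of the episode above 0.025 m).
It also fails if it takes over 56 s, if anything falls off the work surface, if the arm or the gripper's body presses on something with over 40 N, if the wrist force passes 120 N, or if a joint passes its speed limit or range.

ROBOT

A 6-joint arm with a two-finger parallel gripper is mounted at the origin on the work surface. World frame = base frame: x ahead of the robot, y to its left, z up, the work surface at z = 0. Lengths are in m, angles in rad, forces in N, time in s.
With the tool pointing down it reaches from about 0.275 to 0.825 m from the base axis. Payload 4.9 kg.
Tool frame: the origin (TCP) lies midway between the tips of the shut fingers; the grasp point (between the pads) lies 19 mm behind it; x points along the fingers, y is the direction in which the jaws open and shut, and the axes are right-handed (so a half turn about x gives the same grasp; the last joint's range is limited). The gripper opens to 85 mm and grips with 20 to 120 N. Pads are 22 mm wide; open, the fingers measure 114 mm over their backs; the gripper's body (76 mm by 85 mm) begins 54 mm behind the grasp point. The pads swing forward as they close: fully open they stand 13 mm farther back than shut.
Start: joints at [0.996, 0.326, -0.193, 1.052, 0, 1.437], TCP at [0.235, 0.497, 0.231] pointing down, gripper open.
Joint ranges: [-2.65, 2.65], [-0.97, 1.79], [-1.3, 1.35], [-1.93, 2.1], [-1.47, 1.37], [-3.14, 3.14]. Speed limits (rad/s): [2.57, 2.57, 3.14, 3.14, 3.14, 3.14].

INTERFACE

Orientations are given as a unit quaternion [w, x, y, z].
In Python, from plant import manip, get_image gives the robot as it stands. Calls block until the motion is done:
- manip.goto(position, orientation): joint-space move of the TCP to a pose.
- manip.servo_line(position, rot=None, rate=0.15, until_force=None): straight line of the TCP; rot=None keeps the orientation; rate is the mean speed in m/s. With until_force (N) it stops when the force on the tool has changed by that much, and returns True; else False.
- manip.goto_joints(angles): joint-space move.
- manip.open_gripper() and manip.gripper_close(): open the fingers fully, or close them until they stop; the grip force is fixed at half the most.
- manip.pause(seconds).
- manip.inverse_kinematics(position, orientation): joint angles nearest the present ones, or None.
- manip.observe(): the state.
- get_image(name): name is "scene" or "top"; returns a dict with "pixels" (480x640x3 uint8, red, green, blue), "fov_y" (degrees; the focal length in pixels is half the picture's height over the tangent of half this angle, whatever the lens; pixels are square), "cx", "cy" (the principal point, pixels), "k1" (the pictures are not rectified: a ray, as slopes to the right and down, at radius r is drawn at 1 + k1 r^2 times it, then the intrinsics apply), "T" (4x4, takes a point from camera to world coordinates). Camera axes: x right, y down, z forward; pixel columns grow to the right and rows downward; lengths in m; the calibration is good to about 2 mm. A picture is of the moment at which its call begins. There is no depth.
A pose or a line that the arm cannot do raises manip.MotionError and nothing moves.
- manip.sign_off(): hands the job in, once; it reports no verdict.
The state is a dict: "time_s": time; "q": joint angles; "qvel": joint speeds; "joint_torque": joint torques, N m; "ee_pos": TCP position; "tool_rot": TCP orientation; "contact_force": force on the tool from outside, world axes, zero at the start; "torque": the same for the moment, N m; "opening": finger opening in m.
Only numpy, scipy, OpenCV 4.12 (cv2) and the standard library are available. Lean on these libraries where they do the work, as an engineer would, in place of code of your own. Each camera call takes 0.05 s, during which the arm holds its last target.

## Working session

There is one attempt and no reset: what is moved stays moved. The work goes in short steps, each a Python script; the robot and the scene stay as the last script left them, time stands still between calls to the robot, and variables do not carry over. Pictures are saved under pics/ and viewed, and the job is handed in when it is done.

```bash
ls; mkdir -p pics; python3 - <<'E'
from plant import manip, get_image
import cv2,numpy as np
for n in("scene","top"):
    im=get_image(n); cv2.imwrite(f"pics/{n}0.png",im["pixels"][:,:,::-1]); print(n,im["fov_y"],im["cx"],im["cy"],im["k1"],np.round(im["T"],4).tolist())
print(manip.observe())
E
```

```text
pics
scene 55.12954785183446 309.05512274115324 229.19519563656368 -0.12123013475474262 [[-0.7827, 0.4355, -0.4446, 1.1038], [0.6223, 0.5385, -0.5681, 0.6163], [-0.008, -0.7213, -0.6925, 0.8962], [0.0, 0.0, 0.0, 1.0]]
top 52.88743835246622 316.5360687148689 243.80217282307655 0.011337786029346094 [[0.0204, -0.999, 0.0404, 0.5146], [-0.9994, -0.0216, -0.0285, -0.0265], [0.0293, -0.0398, -0.9988, 1.2223], [0.0, 0.0, 0.0, 1.0]]
{'time_s': 0.1, 'q': array([ 9.95807756e-01,  3.26898878e-01, -1.93477624e-01,  1.05197886e+00,
       -4.06631944e-05,  1.43661446e+00]), 'qvel': array([ 0.0007848 , -0.00171867,  0.00206923, -0.00051475,  0.00232542,
       -0.00099134]), 'joint_torque': array([ 1.18914300e-03, -4.44238722e+01,  2.63039088e+01,  7.89301994e-03,
       -1.24977259e-04, -8.88801310e-06]), 'ee_pos': array([0.23437883, 0.49699429, 0.23056665]), 'tool_rot': array([ 0.6898233 ,  0.15406801,  0.69017909, -0.15511182]), 'contact_force': array([-0.72969897, -0.29912219, -0.47090615]), 'torque': array([-0.01918435,  0.02984532, -0.03846132]), 'opening': 0.08548363493281945}
```

View pics/scene0.png

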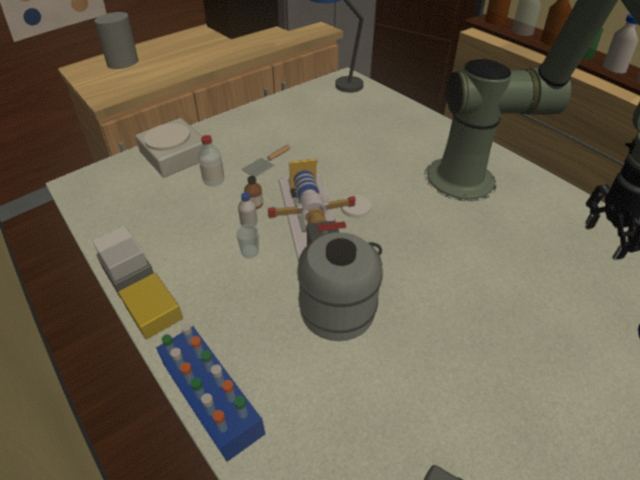

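View pics/top0.png

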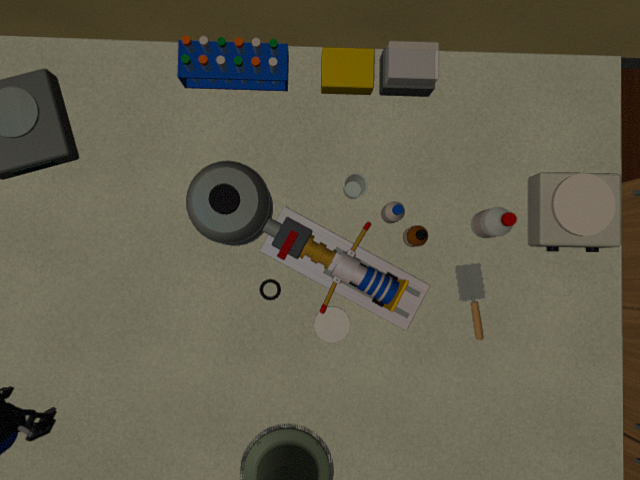

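The top view shows the tank at (228,202), the block at (291,239), the cam tips at about (367,226) and (323,309), and the yellow push plate at about (403,293). The bystanders stand around the far arm, with the petri dish under the near one. I'll enlarge it next.

```bash
python3 - <<'E'
import cv2
a=cv2.imread("pics/top0.png")[160:350,255:505]
a=cv2.convertScaleAbs(a,alpha=1.4)
cv2.imwrite("pics/top0c.png",cv2.resize(a,None,fx=3.2,fy=3.2,interpolation=cv2.INTER_CUBIC))
a=cv2.imread("pics/scene0.png")[130:280,220:400]
a=cv2.convertScaleAbs(a,alpha=1.4)
cv2.imwrite("pics/scene0c.png",cv2.resize(a,None,fx=4,fy=4,interpolation=cv2.INTER_CUBIC))
E
```

```text
(no output)
```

View pics/top0c.png

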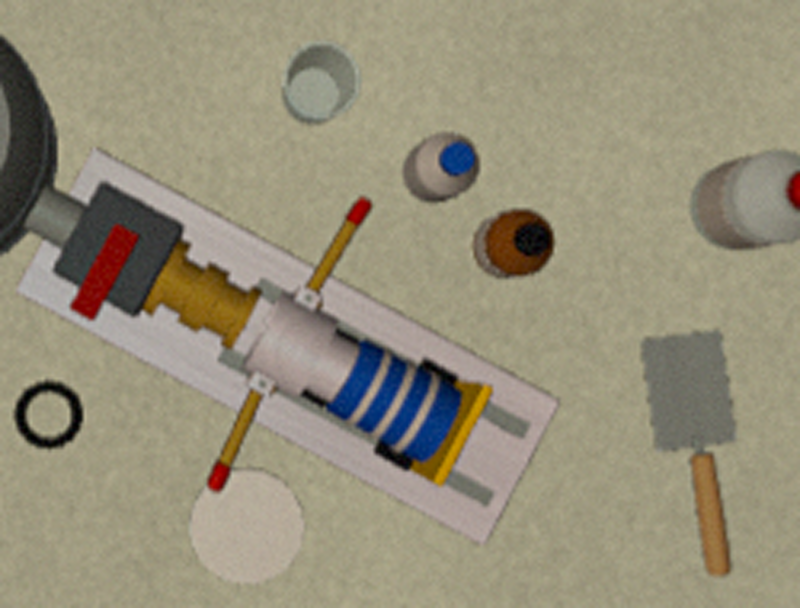

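View pics/scene0c.png

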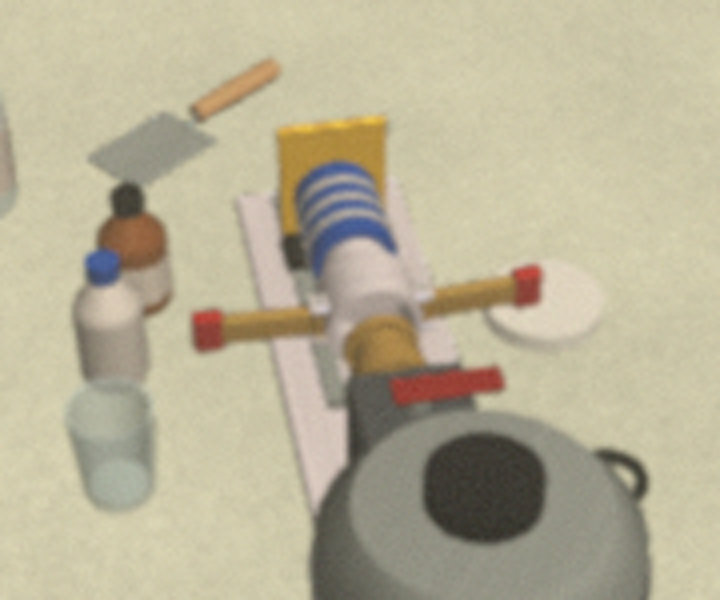

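```bash
cat > h.py <<'E'
import numpy as np, cv2
def cam(im):
    f=240/np.tan(np.radians(im["fov_y"]/2))
    K=np.array([[f,0,im["cx"]],[0,f,im["cy"]],[0,0,1]]); return K,np.array([im["k1"],0,0,0,0.]),np.array(im["T"])
def px2w(im,uv,z):
    K,D,T=cam(im)
    p=cv2.undistortPoints(np.array([[uv]],float),K,D)[0,0]
    d=T[:3,:3]@np.array([p[0],p[1],1]); o=T[:3,3]
    return o+d*(z-o[2])/d[2]
def w2px(im,P):
    K,D,T=cam(im); R=T[:3,:3].T
    return cv2.projectPoints(np.array(P,float).reshape(-1,1,3),cv2.Rodrigues(R)[0],-R@T[:3,3],K,D)[0][:,0]
E
python3 - <<'E'
from plant import get_image
from h import *
im=get_image("top")
c=lambda u,v:(255-.5+(u+.5)/3.2,160-.5+(v+.5)/3.2)
pts={"bp_tank_far":(97,148,.012),"bp_back_far":(558,402,.012),"bp_back_near":(487,544,.012),"bp_tank_near":(18,290,.012),
"pp_far":(492,388,.126),"pp_near":(442,483,.126),"tipn":(215,490,.065),"tipf":(365,198,.065),"pivn":(262,383,.08),"pivf":(308,297,.08),
"beaker":(314,95,0.005),"beaker_rim":(323,78,.075),"white_cap":(457,158,.105),"amber_cap":(533,239,.1),"petri":(247,525,.016),"gasket":(48,414,.007),"spat_h":(710,515,.01),"spat_end":(684,335,.003),"spat_end2":(718,573,.01)}
W={k:px2w(im,c(*v[:2]),v[2]) for k,v in pts.items()}
W["clearcap"]=px2w(im,(509,219),.16)
W["tankcap"]=px2w(im,(224,198),.215)
for k,v in W.items(): print(k,np.round(v,4))
b=[W[k][:2] for k in("bp_tank_far","bp_back_far","bp_back_near","bp_tank_near")]
print([np.linalg.norm(b[i]-b[(i+1)%4]) for i in range(4)])
ex=((b[0]+b[3])-(b[1]+b[2]))/2; ex/=np.linalg.norm(ex); 
ctr=sum(b)/4; O=ctr+ex*.06; ey=np.array([-ex[1],ex[0]])
print("ex",ex,"ang",np.degrees(np.arctan2(ex[1],ex[0])),"O",O)
for k,v in W.items():
    d=v[:2]-O; print(k,"rig",np.round([d@ex,d@ey],4))
E
```

```text
bp_tank_far [0.6572 0.0204 0.012 ]
bp_back_far [ 0.4652 -0.3464  0.012 ]
bp_back_near [ 0.3532 -0.2916  0.012 ]
bp_tank_near [0.5443 0.0794 0.012 ]
pp_far [ 0.4789 -0.2689  0.126 ]
pp_near [ 0.4109 -0.234   0.126 ]
tipn [ 0.3969 -0.0755  0.065 ]
tipf [ 0.6179 -0.1843  0.065 ]
pivn [ 0.4777 -0.108   0.08  ]
pivf [ 0.542 -0.141  0.08 ]
beaker [ 0.7043 -0.1505  0.005 ]
beaker_rim [ 0.7064 -0.1499  0.075 ]
white_cap [ 0.6451 -0.2457  0.105 ]
amber_cap [ 0.5875 -0.3034  0.1   ]
petri [ 0.3653 -0.103   0.016 ]
gasket [0.4479 0.054  0.007 ]
spat_h [ 0.3787 -0.4682  0.01  ]
spat_end [ 0.5199 -0.449   0.003 ]
spat_end2 [ 0.3335 -0.4748  0.01  ]
clearcap [ 0.6222 -0.485   0.16  ]
tankcap [0.6467 0.1398 0.215 ]
[np.float64(0.4139775161494854), np.float64(0.1246164541142329), np.float64(0.4173664670160708), np.float64(0.1273776908855302)]
ex [0.46074937 0.88753029] ang 62.56452665238415 O [ 0.53260944 -0.08129302]
bp_tank_far rig [ 0.1476 -0.0637]
bp_back_far rig [-0.2663 -0.0623]
bp_back_near rig [-0.2693  0.0623]
bp_tank_near rig [0.148  0.0637]
pp_far rig [-0.1912 -0.0387]
pp_near rig [-0.1916  0.0377]
tipn rig [-0.0574  0.1231]
tipf rig [-0.0521 -0.1231]
pivn rig [-0.049   0.0364]
pivf rig [-0.0487 -0.0358]
beaker rig [ 0.0177 -0.1843]
beaker_rim rig [ 0.0192 -0.1858]
white_cap rig [-0.094  -0.1756]
amber_cap rig [-0.1718 -0.151 ]
petri rig [-0.0964  0.1385]
gasket rig [0.0811 0.1376]
spat_h rig [-0.4143 -0.0417]
spat_end rig [-0.3322 -0.1582]
spat_end2 rig [-0.441  -0.0046]
clearcap rig [-0.317  -0.2655]
tankcap rig [0.2488 0.0006]
```

Everything matches the given sizes: the plate measures 0.415 x 0.126, the push plate is 76 mm wide, pivot to face is 143 mm, and the tank is 249 mm along the rig's x. I'll move behind the push plate next.

```bash
cat >> h.py <<'E'
from scipy.spatial.transform import Rotation as Ro
EX=np.array([0.46075,0.88753]); EY=np.array([-EX[1],EX[0]]); O=np.array([0.53261,-0.08129])
def rig(x,y,z): return np.append(O+EX*x+EY*y,z)
def quat(y2):  # tool down, jaws along rig vector y2
    y=np.append(EX*y2[0]+EY*y2[1],0); y/=np.linalg.norm(y); x=np.array([0,0,-1.])
    q=Ro.from_matrix(np.c_[x,y,np.cross(x,y)]).as_quat(); return q[[3,0,1,2]]
def fold(piv,side,th,r,off):  # side +1 near, -1 far
    d=np.array([-np.sin(th),np.cos(th)]); n=np.array([-np.cos(th),-np.sin(th)])
    p=r*d-n*off
    return piv[0]+p[0], piv[1]+side*p[1], np.array([d[0],side*d[1]])
E
python3 - <<'E'
from plant import manip
from h import *
print(manip.observe()["time_s"], Ro.from_quat(manip.observe()["tool_rot"][[1,2,3,0]]).as_matrix().round(2).tolist())
for s in(1,-1):
    print("push",[np.round(q,2) if (q:=manip.inverse_kinematics(rig(x,0,z),quat([0,s]))) is not None else None for x,z in((-.23,.3),(-.23,.095),(-.12,.095))])
    for side in(1,-1):
        for th in(0,.8,1.55):
            x,y,d=fold((0.02,side*.036),side,th,.072,.017)
            q=manip.inverse_kinematics(rig(x,y,.058),quat(s*d)); print(side,th,np.round(q,2) if q is not None else None)
E
```

```text
0.15 [[-0.0, 0.43, 0.9], [-0.0, 0.9, -0.43], [-1.0, -0.0, -0.0]]
push [array([-0.73,  0.22, -0.16,  1.19,  0.  , -1.83]), array([-0.73,  0.4 , -0.48,  0.7 ,  0.  , -1.83]), array([-0.52,  0.4 , -0.48,  0.7 ,  0.  , -1.61])]
1 0 [-0.16  0.36 -0.66  0.55  0.   -1.25]
1 0.8 [-0.29  0.34 -0.7   0.53  0.   -2.18]
1 1.55 [-0.37  0.39 -0.62  0.56  0.   -3.02]
-1 0 [-0.26  0.66 -0.11  0.8   0.    1.79]
-1 0.8 [-0.35  0.62 -0.19  0.76  0.    2.5 ]
-1 1.55 [-0.39  0.54 -0.34  0.69  0.   -3.08]
push [array([-0.73,  0.22, -0.16,  1.19,  0.  ,  1.32]), array([-0.73,  0.4 , -0.48,  0.7 ,  0.  ,  1.32]), array([-0.52,  0.4 , -0.48,  0.7 ,  0.  ,  1.53])]
1 0 [-0.16  0.36 -0.66  0.55  0.    1.89]
1 0.8 [-0.29  0.34 -0.7   0.53  0.    0.96]
1 1.55 [-0.37  0.39 -0.62  0.56  0.    0.12]
-1 0 [-0.26  0.66 -0.11  0.8   0.   -1.36]
-1 0.8 [-0.35  0.62 -0.19  0.76  0.   -0.64]
-1 1.55 [-0.39  0.54 -0.34  0.69  0.    0.06]
```

```bash
python3 - <<'E'
from plant import manip,get_image
from h import *
P=lambda m:print(m,round(manip.observe()["time_s"],2),manip.observe()["ee_pos"].round(4),manip.observe()["contact_force"].round(1))
manip.gripper_close();P("closed")
manip.servo_line([0.20,0.42,0.36],rate=.3);P("up")
manip.goto(rig(-.235,0,.30),quat([0,-1]));P("above")
manip.servo_line(rig(-.235,0,.095),rate=.2);P("down")
im=get_image("scene"); cv2.imwrite("pics/s1.png",im["pixels"][:,:,::-1])
im=get_image("top"); cv2.imwrite("pics/t1.png",im["pixels"][:,:,::-1])
a=cv2.imread("pics/s1.png")[80:280,200:430]
cv2.imwrite("pics/s1c.png",cv2.resize(a,None,fx=3,fy=3,interpolation=cv2.INTER_CUBIC))
E
```

```text
closed 0.92 [0.2347 0.4974 0.2313] [-0.3 -0.2  0.2]
up 1.58 [0.2002 0.4202 0.3593] [-0.2 -0.2  0.4]
above 4.22 [ 0.4248 -0.2892  0.3001] [ 0.1  0.9 -0.4]
down 5.4 [ 0.425  -0.2903  0.0959] [0.4 0.3 0.4]
```

View pics/s1c.png

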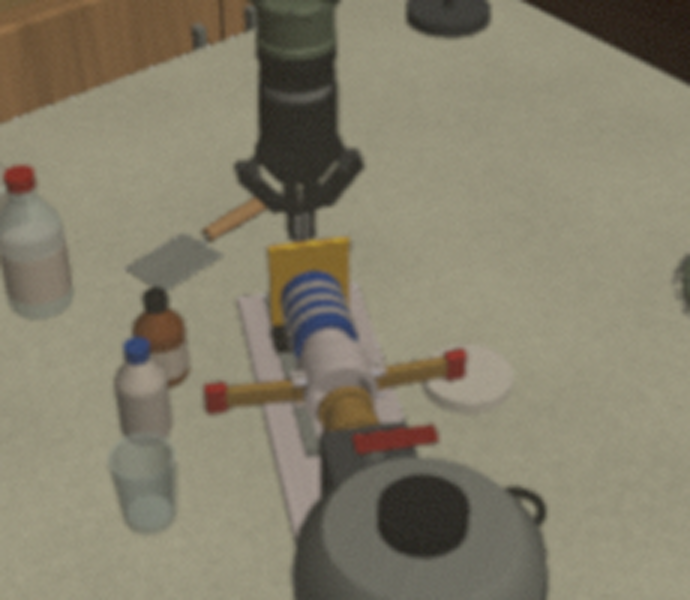

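The fingers are centred behind the push plate and every bystander is undisturbed. The closed knuckles splay wide along the jaw axis, so I'll fold with the jaws kept along the rig's x, clear of the bottles. Pushing now.

```bash
python3 - <<'E'
from plant import manip,get_image
from h import *
def P(m):
    o=manip.observe(); d=o["ee_pos"][:2]-O; print(m,round(o["time_s"],2),"rig",(d@EX).round(4),(d@EY).round(4),o["contact_force"].round(1))
r=manip.servo_line(rig(-.10,0,.095),rate=.04,until_force=22);P(("hit",r))
manip.pause(.3);P("hold")
for n in("scene","top"):
    im=get_image(n); cv2.imwrite(f"pics/{n}2.png",im["pixels"][:,:,::-1])
a=cv2.convertScaleAbs(cv2.imread("pics/top2.png")[160:350,255:505],alpha=1.4)
cv2.imwrite("pics/top2c.png",cv2.resize(a,None,fx=3.2,fy=3.2,interpolation=cv2.INTER_CUBIC))
E
```

```text
('hit', True) 7.51 rig -0.1558 0.0002 [-0.2 -0.6  3. ]
hold 7.81 rig -0.1557 0.0006 [-0.8 -1.8  0.6]
```

View pics/top2c.png

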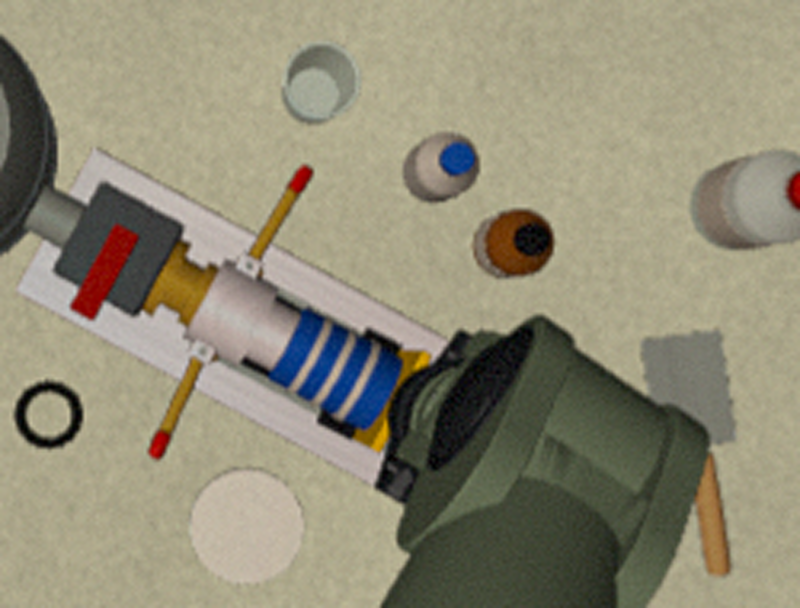

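The coupling moved about 54 mm, with the pivot now at crop (202,349). The contact force is about 0, so that may have been a bump with the carriage coasting on. I'll keep pushing more slowly.

```bash
python3 - <<'E'
from plant import manip,get_image
from h import *
def P(m):
    o=manip.observe(); d=o["ee_pos"][:2]-O; f=o["contact_force"];print(m,round(o["time_s"],2),"rig",(d@EX).round(4),(d@EY).round(4),f.round(1),(f[:2]@EX).round(1))
for i in range(3):
    r=manip.servo_line(rig(-.09,0,.095),rate=.025,until_force=28);P(("hit",r))
    if not r: break
    manip.pause(.15);P("hold")
im=get_image("top"); cv2.imwrite("pics/top3.png",im["pixels"][:,:,::-1])
a=cv2.convertScaleAbs(cv2.imread("pics/top3.png")[160:350,255:505],alpha=1.4)
cv2.imwrite("pics/top3c.png",cv2.resize(a,None,fx=3.2,fy=3.2,interpolation=cv2.INTER_CUBIC))
E
```

```text
('hit', True) 8.7 rig -0.1563 0.001 [-1.  -2.6  1.6] -2.8
hold 8.85 rig -0.1563 0.001 [-1.  -1.6  1.7] -1.9
('hit', True) 9.65 rig -0.1569 0.0012 [-1.5 -2.2  0.9] -2.6
hold 9.8 rig -0.1569 0.0012 [-0.9 -2.3  2.7] -2.5
('hit', True) 10.61 rig -0.1575 0.0014 [-1.  -1.2  1.9] -1.6
hold 10.76 rig -0.1576 0.0014 [-1.6 -1.5  1.6] -2.0
```

View pics/top3c.png

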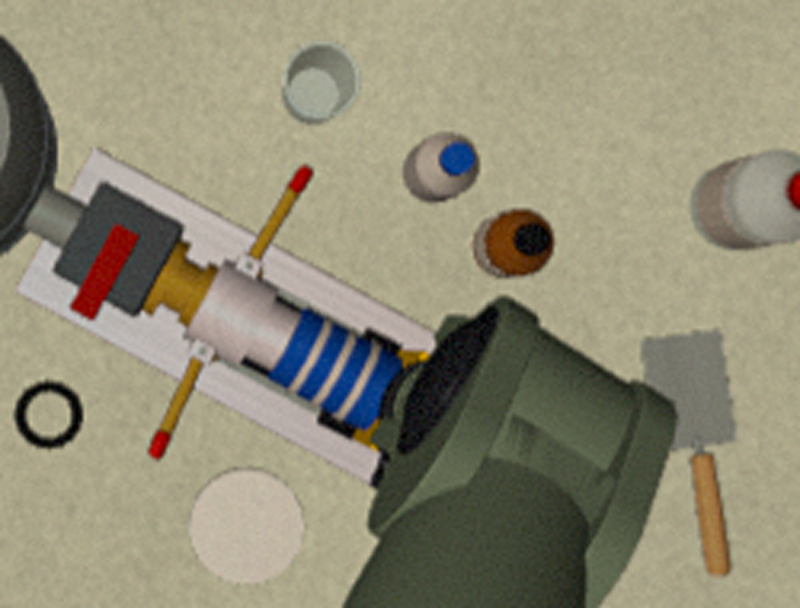

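```bash
python3 - <<'E'
from plant import manip,get_image
from h import *
o=manip.observe(); print(o)
print(Ro.from_quat(o["tool_rot"][[1,2,3,0]]).as_matrix().round(3).tolist(), "want",Ro.from_quat(quat([0,-1])[[1,2,3,0]]).as_matrix().round(3).tolist())
im=get_image("top"); print(w2px(im,[o["ee_pos"],rig(-.145,0,.126)]))
im=get_image("scene"); cv2.imwrite("pics/s4.png",im["pixels"][:,:,::-1])
a=cv2.imread("pics/s4.png")[80:280,200:430]
cv2.imwrite("pics/s4c.png",cv2.resize(a,None,fx=3,fy=3,interpolation=cv2.INTER_CUBIC))
E
```

```text
{'time_s': 10.8083, 'q': array([-0.54891307,  0.39802935, -0.47812763,  0.69760144, -0.07358556,
        1.51680222]), 'qvel': array([-0.00146028,  0.00134245, -0.00118983, -0.00221897,  0.00272441,
       -0.00095026]), 'joint_torque': array([ 1.06192186e+00, -4.21857333e+01,  2.04795152e+01,  1.86453746e-01,
        3.16971308e-01,  3.43371168e-03]), 'ee_pos': array([ 0.45877943, -0.22048416,  0.09462695]), 'tool_rot': array([-0.37326125, -0.58329778, -0.35090993,  0.63031894]), 'contact_force': array([-0.02557724, -2.6276202 ,  1.34607602]), 'torque': array([-0.30435463,  0.09711057,  0.01422522]), 'opening': 0.00012775432072449383}
[[-0.041, 0.88, -0.473], [-0.061, -0.475, -0.878], [-0.997, -0.007, 0.073]] want [[0.0, 0.888, -0.461], [0.0, -0.461, -0.888], [-1.0, 0.0, -0.0]]
[[384.79561455 288.59955023]
 [382.59627356 286.1458956 ]]
```

View pics/s4c.png

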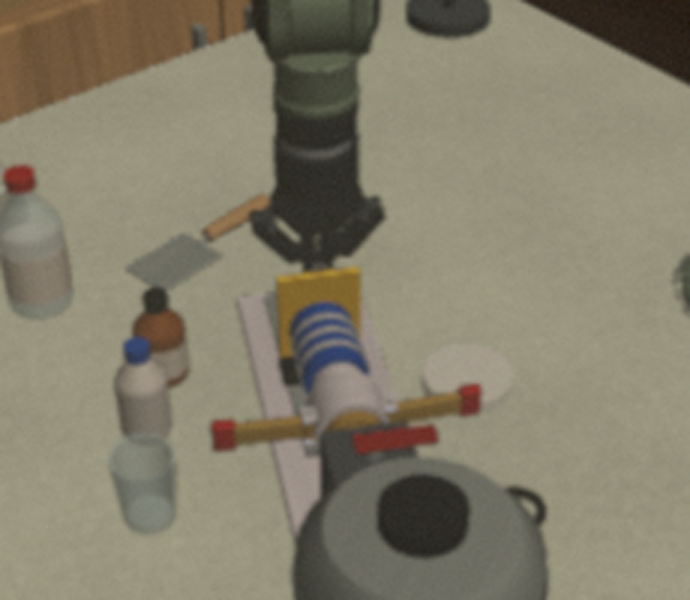

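```bash
python3 - <<'E'
from plant import manip,get_image
from h import *
im=get_image("top")
c=lambda u,v:(255-.5+(u+.5)/3.2,160-.5+(v+.5)/3.2)
for k,(u,v,z) in {"pivn0":(262,383,.08),"pivf0":(308,297,.08),"pivn":(202,349,.08),"pivf":(250,265,.08),"tipn0":(215,490,.065),"tipf0":(365,198,.065),"tipn":(155,456,.065),"tipf":(307,167,.065),"mouth0n":(243,362,.065),"mouth0f":(278,291,.075),"mouthn":(188,330,.065),"mouthf":(220,262,.075),"lipn":(225,335,.065)}.items():
    d=px2w(im,c(u,v),z)[:2]-O; print(k,(d@EX).round(4),(d@EY).round(4))
E
python3 - <<'E'
import cv2
for i in (0,3):
    a=cv2.convertScaleAbs(cv2.imread(f"pics/top{i}.png")[200:300,270:370],alpha=1.5)
    cv2.imwrite(f"pics/z{i}.png",cv2.resize(a,None,fx=6,fy=6,interpolation=cv2.INTER_CUBIC))
E
```

```text
pivn0 -0.049 0.0364
pivf0 -0.0487 -0.0358
pivn 0.0019 0.0356
pivf 0.0005 -0.036
tipn0 -0.0574 0.1231
tipf0 -0.0521 -0.1231
tipn -0.0059 0.1223
tipf -0.0025 -0.1227
mouth0n -0.0302 0.0294
mouth0f -0.0273 -0.0294
mouthn 0.0175 0.0281
mouthf 0.021 -0.0276
lipn -0.0087 0.0181
```

View pics/z0.png

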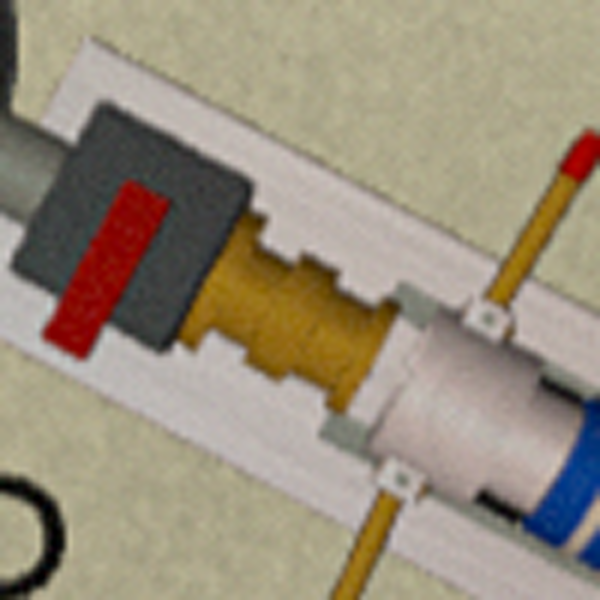

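View pics/z3.png

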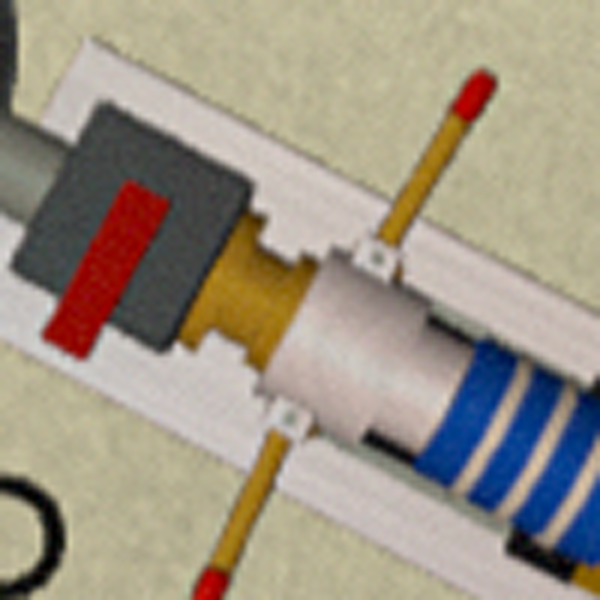

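The coupling is home. The pivots lie at rig x +0.001 (the groove), and the hard stop was felt three times. Both arms stand out, with tips at y ±0.123. Next I'll retract and fold the far arm.

```bash
cat >> h.py <<'E'
def corner(side,th,r,g=.006,px=.001):
    # centre of finger block (29 along rig x, 22 along rig y) whose inner-back corner touches the arm
    d=np.array([-np.sin(th),np.cos(th)]); n=np.array([-np.cos(th),-np.sin(th)])
    p=r*d-n*g
    return px+p[0]+.0145, side*(.036+p[1]+.011)
E
python3 - <<'E'
from plant import manip,get_image
from h import *
def P(m):
    o=manip.observe(); d=o["ee_pos"][:2]-O; f=o["contact_force"];print(m,round(o["time_s"],2),"rig",(d@EX).round(4),(d@EY).round(4),o["ee_pos"][2].round(4),f.round(1))
QX=quat([1,0]); 
for s in(1,-1):
  for a in((.035,-.113),(-.065,-.05),(.035,.113),(-.065,.05)): print(s,a,np.round(manip.inverse_kinematics(rig(*a,.058),quat([s,0])),2)[[0,5]])
manip.servo_line(rig(-.195,0,.10),rate=.1);P("back")
manip.servo_line(rig(-.195,0,.21),rate=.25);P("up")
im=get_image("top"); cv2.imwrite("pics/top5.png",im["pixels"][:,:,::-1])
a=cv2.convertScaleAbs(cv2.imread("pics/top5.png")[160:350,255:505],alpha=1.4)
cv2.imwrite("pics/top5c.png",cv2.resize(a,None,fx=3.2,fy=3.2,interpolation=cv2.INTER_CUBIC))
E
```

```text
1 (0.035, -0.113) [-0.27  0.21]
1 (-0.065, -0.05) [-0.42  0.06]
1 (0.035, 0.113) [-0.16  0.32]
1 (-0.065, 0.05) [-0.4   0.07]
-1 (0.035, -0.113) [-0.27 -2.93]
-1 (-0.065, -0.05) [-0.42 -3.08]
-1 (0.035, 0.113) [-0.16 -2.82]
-1 (-0.065, 0.05) [-0.4  -3.07]
back 11.48 rig -0.195 0.0002 0.0999 [ 0.1  0.2 -0.1]
up 12.07 rig -0.1944 0.0001 0.21 [ 0.   0.2 -1. ]
```

View pics/top5c.png

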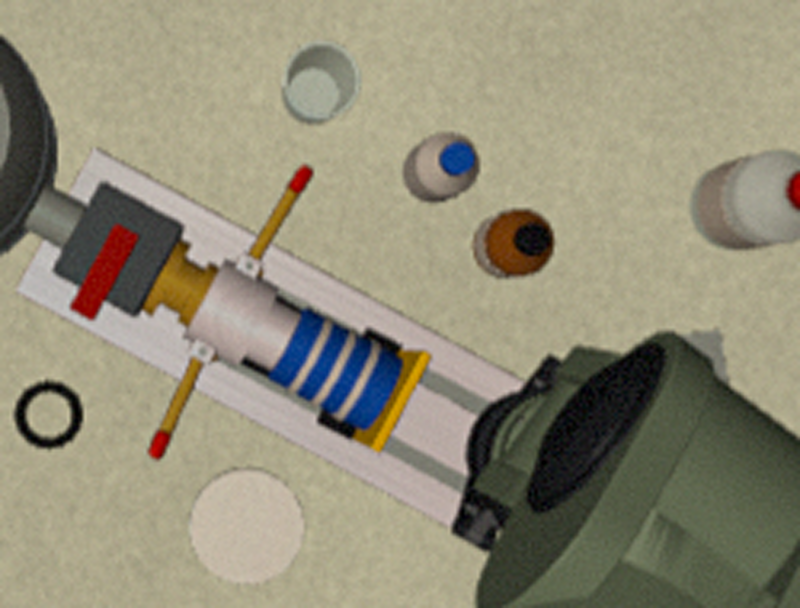

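The coupling stays home and the bystanders haven't moved. The plate's back corners are at crop (431,354) and (380,450). Moving on to the far arm.

```bash
python3 - <<'E'
from plant import manip,get_image
from h import *
def P(m):
    o=manip.observe(); d=o["ee_pos"][:2]-O; f=o["contact_force"];print(m,round(o["time_s"],2),"rig",(d@EX).round(4),(d@EY).round(4),o["ee_pos"][2].round(4),f.round(1))
QX=quat([1,0])
x,y=corner(-1,0,.066)
manip.goto(rig(x+.016,y,.21),QX);P("over")
r=manip.servo_line(rig(x+.016,y,.058),rate=.15,until_force=8);P(("down",r))
for n in("scene","top"):
    im=get_image(n); cv2.imwrite(f"pics/{n}6.png",im["pixels"][:,:,::-1])
a=cv2.convertScaleAbs(cv2.imread("pics/top6.png")[160:350,255:505],alpha=1.4)
b=cv2.convertScaleAbs(cv2.imread("pics/scene6.png")[110:300,200:450],alpha=1.4)
cv2.imwrite("pics/c6.png",cv2.resize(np.vstack([a,b]),None,fx=1.6*2/2,fy=1.6,interpolation=cv2.INTER_CUBIC)[:600])
cv2.imwrite("pics/s6.png",cv2.resize(b,None,fx=3,fy=3,interpolation=cv2.INTER_CUBIC))
E
```

```text
over 13.25 rig 0.0368 -0.1123 0.2089 [ 0.5 -0.8  0.2]
('down', False) 14.42 rig 0.0376 -0.1139 0.0591 [ 0.5 -0.2  0.1]
```

View pics/s6.png

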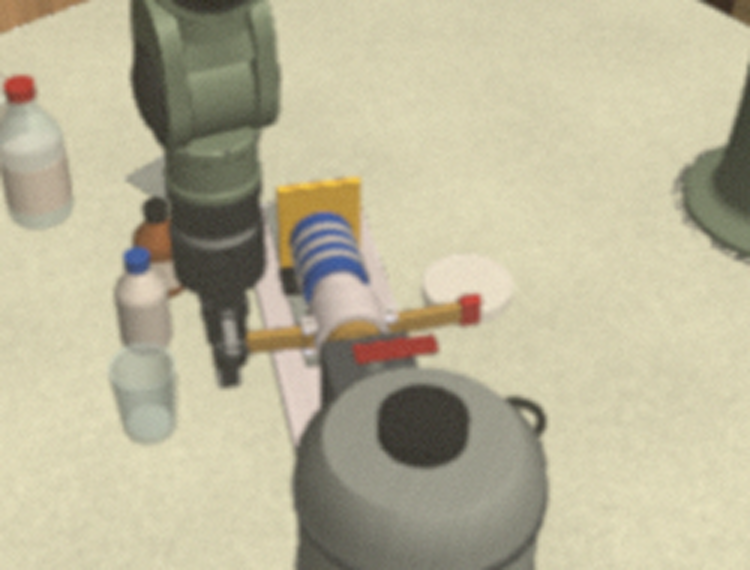

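The finger is down on the tank side of the far grip at about (228,375), with a gap to the beaker at (143,395). Folding in an arc.

```bash
cat > fold.py <<'E'
import sys
from plant import manip,get_image
from h import *
side=int(sys.argv[1]); tag=sys.argv[2]
def P(m):
    o=manip.observe(); d=o["ee_pos"][:2]-O; f=o["contact_force"];print(m,round(o["time_s"],2),"rig",(d@EX).round(4),(d@EY).round(4),o["ee_pos"][2].round(4),"f rig",(f[:2]@EX).round(1),(f[:2]@EY).round(1),f[2].round(1))
QX=quat([1,0])
for th in np.linspace(.1,1.52,9):
    x,y=corner(side,th,.066+.014*th/1.52,g=.005)
    r=manip.servo_line(rig(x,y,.058),rot=QX,rate=.09,until_force=14);P((th.round(2),r))
    if r: break
if not r:
    x,y=corner(side,1.52,.080,g=.005)
    r=manip.servo_line(rig(x,y-side*.012,.058),rot=QX,rate=.03,until_force=10);P(("press",r))
manip.pause(.3);P("hold")
for n in("scene","top"):
    im=get_image(n); cv2.imwrite(f"pics/{n}{tag}.png",im["pixels"][:,:,::-1])
    a=cv2.convertScaleAbs(im["pixels"][110:300,200:450,::-1] if n=="scene" else im["pixels"][160:350,255:505,::-1],alpha=1.4)
    cv2.imwrite(f"pics/{n}{tag}c.png",cv2.resize(a,None,fx=3,fy=3,interpolation=cv2.INTER_CUBIC))
E
python3 fold.py -1 7
```

```text
(np.float64(0.1), False) 14.93 rig 0.0128 -0.1143 0.0581 f rig -0.5 -0.3 0.3
(np.float64(0.28), False) 15.22 rig 0.0008 -0.1143 0.0579 f rig 0.2 1.0 0.5
(np.float64(0.45), False) 15.51 rig -0.0117 -0.1122 0.058 f rig 0.5 -0.4 -0.3
(np.float64(0.63), False) 15.8 rig -0.0238 -0.1077 0.058 f rig -0.3 0.2 -0.5
(np.float64(0.81), False) 16.09 rig -0.0347 -0.1011 0.0581 f rig 0.4 -0.0 0.1
(np.float64(0.99), False) 16.39 rig -0.0446 -0.0924 0.0581 f rig -0.6 0.1 -0.0
(np.float64(1.16), False) 16.69 rig -0.0531 -0.0818 0.058 f rig -0.0 0.8 0.3
(np.float64(1.34), False) 17.0 rig -0.0597 -0.0696 0.058 f rig 0.0 -0.1 -0.7
(np.float64(1.52), False) 17.31 rig -0.0639 -0.0571 0.0585 f rig 0.7 -2.5 0.2
('press', True) 17.56 rig -0.0639 -0.0572 0.0588 f rig 0.9 -1.4 1.3
hold 17.86 rig -0.0638 -0.0572 0.0588 f rig -0.2 -1.7 1.5
```

View pics/scene7c.png

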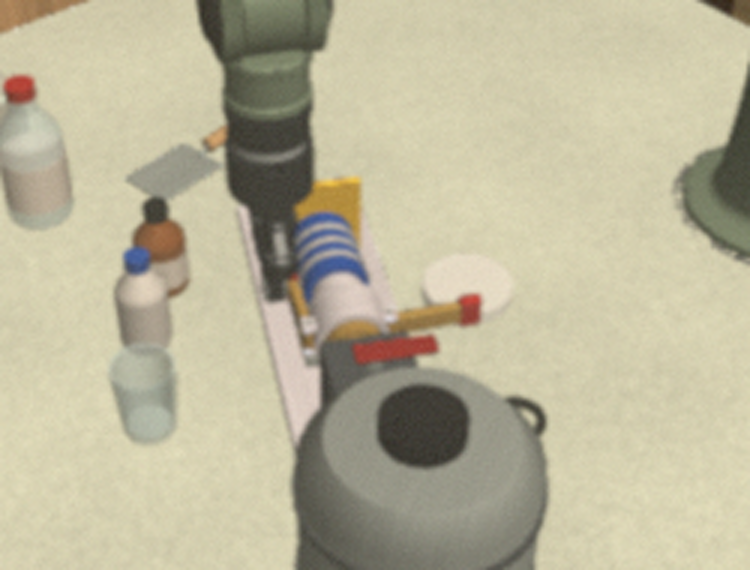

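View pics/top7c.png

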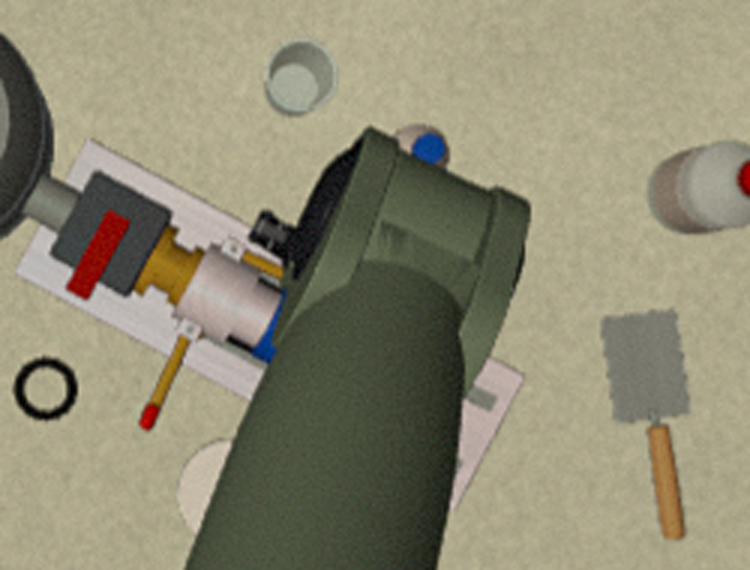

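The far arm is pressed against its stop. I'll retract, check, and go round to the near arm.

```bash
python3 - <<'E'
from plant import manip,get_image
from h import *
def P(m):
    o=manip.observe(); d=o["ee_pos"][:2]-O; f=o["contact_force"];print(m,round(o["time_s"],2),"rig",(d@EX).round(4),(d@EY).round(4),o["ee_pos"][2].round(4),f.round(1))
QX=quat([1,0])
manip.servo_line(rig(-.062,-.080,.060),rate=.1);P("off")
manip.servo_line(rig(-.062,-.080,.21),rot=QX,rate=.25);P("up")
x,y=corner(1,0,.066)
manip.goto(rig(x+.018,y,.21),QX);P("over")
for n in("scene","top"):
    im=get_image(n); cv2.imwrite(f"pics/{n}8.png",im["pixels"][:,:,::-1])
    a=cv2.convertScaleAbs(im["pixels"][110:300,200:450,::-1] if n=="scene" else im["pixels"][160:350,255:505,::-1],alpha=1.4)
    cv2.imwrite(f"pics/{n}8c.png",cv2.resize(a,None,fx=3,fy=3,interpolation=cv2.INTER_CUBIC))
E
```

```text
off 18.34 rig -0.0621 -0.0791 0.0594 [ 0.1  0.1 -0.2]
up 19.09 rig -0.0621 -0.0788 0.2088 [-0.   0.2 -1.4]
over 19.97 rig 0.0394 0.112 0.2098 [-0.6 -0.7  0.3]
```

View pics/top8c.png

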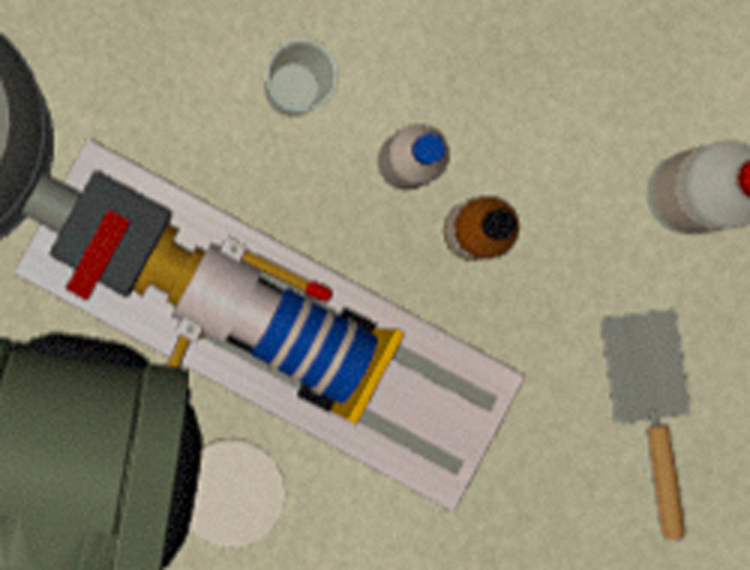

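View pics/scene8c.png

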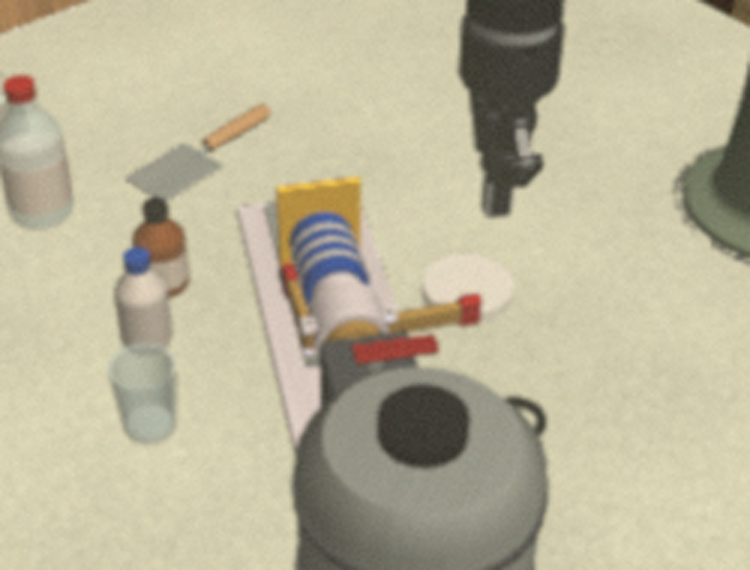

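The far arm lies flat, with its tip at (325,292), roughly parallel to the base edge. The coupling is still home and nothing else moved. Next is the near arm.

```bash
python3 - <<'E'
from plant import manip
from h import *
x,y=corner(1,0,.066)
print(manip.servo_line(rig(x+.018,y,.058),rot=quat([1,0]),rate=.15,until_force=8), manip.observe()["ee_pos"])
E
python3 fold.py 1 9
```

```text
False [0.45115041 0.00564317 0.058521  ]
(np.float64(0.1), False) 21.67 rig 0.0136 0.1137 0.0584 f rig -0.0 0.2 -0.2
(np.float64(0.28), False) 21.95 rig 0.0015 0.1143 0.0581 f rig -0.6 1.0 0.5
(np.float64(0.45), False) 22.24 rig -0.011 0.1122 0.058 f rig 0.1 -0.1 0.5
(np.float64(0.63), False) 22.53 rig -0.023 0.1079 0.058 f rig 0.6 -0.1 -0.8
(np.float64(0.81), False) 22.82 rig -0.0344 0.1012 0.058 f rig -0.4 0.3 0.6
(np.float64(0.99), False) 23.12 rig -0.0446 0.0923 0.058 f rig 0.4 0.3 -0.7
(np.float64(1.16), False) 23.43 rig -0.0534 0.0811 0.058 f rig -0.5 -1.1 -0.4
(np.float64(1.34), False) 23.73 rig -0.0601 0.0686 0.0581 f rig 0.1 0.7 0.2
(np.float64(1.52), False) 24.04 rig -0.0644 0.0559 0.0579 f rig -1.3 1.7 -0.3
('press', True) 24.29 rig -0.0645 0.0562 0.0572 f rig -1.0 -0.6 0.6
hold 24.59 rig -0.0645 0.0568 0.0568 f rig 0.0 0.2 0.2
```

View pics/scene9c.png

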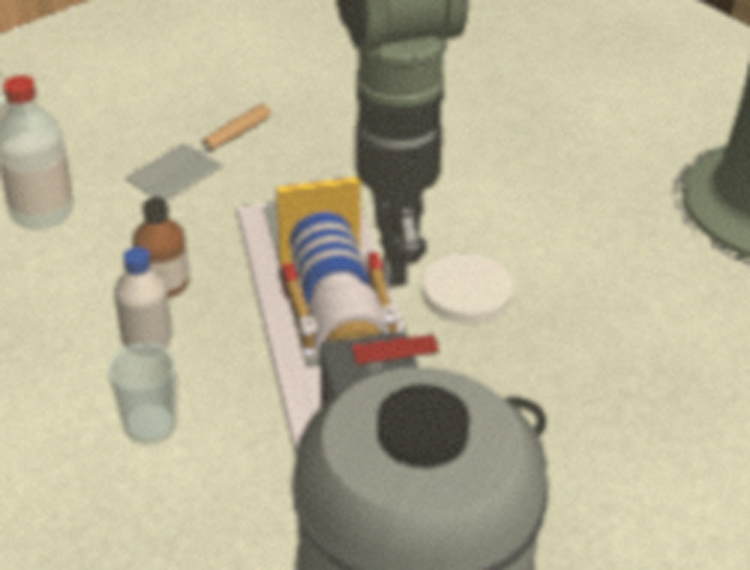

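Both arms look folded, with red grips at (290,272) and (376,262). I'll retract and check.

```bash
python3 - <<'E'
from plant import manip,get_image
from h import *
manip.servo_line(rig(-.064,.085,.060),rate=.1)
manip.servo_line(rig(-.064,.085,.23),rot=quat([1,0]),rate=.25)
manip.goto([.30,.12,.30],quat([1,0]))
print(manip.observe()["time_s"],manip.observe()["contact_force"])
im=get_image("top"); cv2.imwrite("pics/top10.png",im["pixels"][:,:,::-1])
a=cv2.convertScaleAbs(im["pixels"][200:320,270:440,::-1],alpha=1.5)
cv2.imwrite("pics/top10c.png",cv2.resize(a,None,fx=4.5,fy=4.5,interpolation=cv2.INTER_CUBIC))
E
```

```text
26.9833 [0.83512526 0.84123994 0.49661233]
```

View pics/top10c.png

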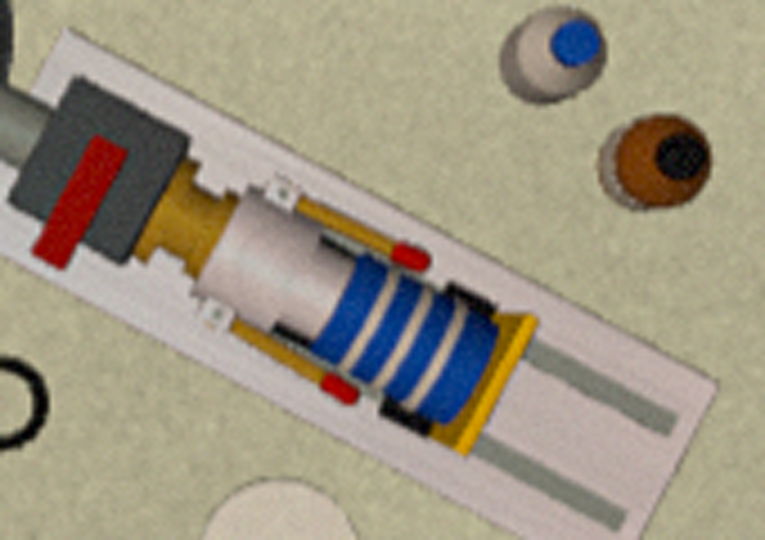

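View pics/top10.png

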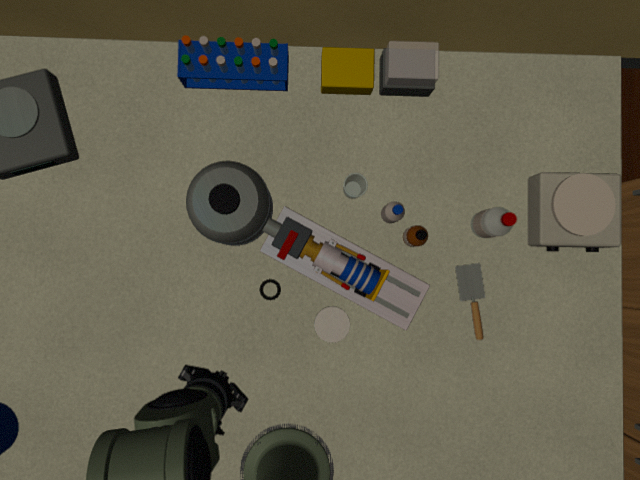

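```bash
python3 - <<'E'
from plant import manip,get_image
from h import *
im=get_image("top")
c=lambda u,v:(270-.5+(u+.5)/4.5,200-.5+(v+.5)/4.5)
W={}
for k,(u,v,z) in {"pivf":(284,192,.08),"tipf":(412,256,.081),"pivn":(216,314,.08),"tipn":(340,388,.081),"ppf":(536,320,.126),"ppn":(464,455,.126)}.items():
    d=px2w(im,c(u,v),z)[:2]-O; W[k]=np.array([d@EX,d@EY]); print(k,W[k].round(4))
for s,sg in(("f",-1),("n",1)):
    d=W["tip"+s]-W["piv"+s]; print(s,np.arctan2(-d[0],sg*d[1]))
E
```

```text
pivf [ 0.0008 -0.0364]
tipf [-0.0746 -0.0391]
pivn [0.0015 0.0372]
tipn [-0.0742  0.0401]
ppf [-0.1407 -0.0376]
ppn [-0.1409  0.0398]
f 1.5351171605966945
n 1.5325361984650272
```

Both arms measure about 1.53 rad, which is at the stop. The pivots and push plate are unchanged since the coupling went home, and the robot is clear of everything. Handing in.

```bash
python3 -c "
from plant import manip
print(manip.sign_off(), manip.observe()['time_s'])"
```

```text
the job is handed in; nothing more can be done
the job is handed in; nothing more can be done
```

The filter canister is connected and the job is handed in: the coupling is home on the adaptor and both cam arms are folded flat. I pushed the carriage by its yellow plate until it met a hard stop, then folded the far arm and then the near arm with the shut fingers.

**Last checks, from the top camera at about 27 s of the 56 s:**
- **Coupling:** the pivots are at rig x of about +0.001 m, level with the groove. The push face is at -0.141 m, unchanged since the push, so both say home.
- **Cam arms:** both measure about 1.53 rad, which is the 1.52 stop within measuring error.
- **Bystanders:** the bottles, glassware and other loose things look unmoved in the pictures.
- **Robot:** it was clear of everything when I handed in.

**What didn't agree:** during the three repeat pushes the wrist tilted about 4° and the contact force read only about 2 N once each stopped. I took "home" from the repeated hard stops and the pivot position, not from a sustained force. I straightened the tool again before folding the arms.

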